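# Set a tube against its stop and snap the hand clamp shut on it

### The job

Get the tube ready for cutting: with the hand clamp still open, slide the tube along its cradle until its end is fully home against the end stop. Then press the clamp's upper handle down towards the lower one, past the point where the resistance peaks and gives way, so that it snaps shut and stays shut by itself with the tube gripped. Leave the other things on the bench where they are.

Things in the scene. Friction and masses are not known exactly. Their poses are not given: they have to be found in the camera images.
- clamp: Hand clamp like a big nutcracker, fixed on the bench: T-shaped grey base plate 12 mm thick (head x -10..115, y +-125 mm; tongue x -115..-10, y +-25), a steel V cradle along y across it, two black-gripped handles one above the other pointing to its -x (to the robot), hinged at the far end, a spring slider behind the hinge to x 163 mm. Origin: base underside, z up. Lower handle: fixed, top at z 34 mm.
- stop_face (a point): Centre of the face of the end stop (plate 44 mm wide, z 11..57 mm), clamp frame (20, -100, 45) mm, axes as the clamp; the face looks to +y, the tube is pushed to -y. The V cradle runs from here to y = 110 mm in the clamp frame, walls 48 mm high; a 30 mm tube lying in it has its axis through this point, along y.
- clamp_hinge (a point): Centre of the clamp's hinge pin (clamp frame 90, 0, 66 mm), axes as the clamp; the upper handle turns about its y axis.
- clamp_handle (a joint): How far the upper handle is pressed down (rad): 0 = open as at the start, 0.53 rad above level. A spring resists, most near 0.2 (7 to 15 N at handle_press), then less, until dead centre at about 0.40; beyond that it snaps shut by itself and stays. Shut on the 30 mm tube it rests at 0.48 to 0.53 and grips with about 20 N. Let go before dead centre it springs open again.
- handle_press (a point): Where to press: top of the upper handle's black grip (28 mm wide, 16 thick, 95 long), on its centre line, 30 mm from the free end. It moves on an arc about the hinge pin: with q = 0.53 - joint (rad above level), its clamp-frame place in mm is x = 90 - 175 cos q + 22 sin q, y = 0, z = 66 + 175 sin q + 22 cos q.
- tube_mid (a point): Middle of the axis of the tube to be clamped: stainless, solid ends, 30 mm diameter, 240 mm long along its y axis, 0.25 kg. It lies in the V cradle with one end 30 to 60 mm short of the end stop (fully home: tube_mid 120 mm from stop_face); the other end sticks out of the cradle on the clamp's +y side.
- tube: The same tube's body; origin 15 mm from its axis at mid-length (on its underside as it starts).
- bolt: Bystander: hex bolt 68 mm high standing on its 22 mm head on the bench, beside the handles on the clamp's +y side. Origin: centre of its underside. Leave it standing where it is.
- ferrule: Bystander: stainless ferrule 55 mm high standing on its 44 mm flange on the bench, beside the handles on the clamp's -y side. Origin: centre of its underside. Leave it standing where it is.
- long_tube: Bystander: a thicker tube, 34 mm diameter, 260 mm long along its y axis, lying on the bench to the left. Origin: its underside at mid-length. Leave where it is.
- tape_measure: Bystander: tape measure 72 x 79 x 36 mm on the bench, near left. Origin: centre of its underside. Leave where it is.

How it is judged:
By the outcome, as a careful person would: the job done as asked, in the order asked, and still so for the second after the job is handed in, with the robot touching nothing.
It also fails if it takes over 42 s, if anything falls off the work surface, if the arm or the gripper's body presses on something with over 40 N, if the wrist force passes 120 N, or if a joint passes its speed limit or range.

### The arm

A 7-joint arm with a two-finger parallel gripper is mounted at the origin on a cart in front of the work surface, level with it; the furniture and walls round the work are solid. World frame = base frame: x ahead of the robot, y to its left, z up, the work surface at z = 0. Lengths are in m, angles in rad, forces in N, time in s.
With the tool pointing down it reaches from about 0.4 to 0.9 m from the base axis. Payload 5.6 kg.
Tool frame: the origin (TCP) lies midway between the tips of the shut fingers; the grasp point (between the pads) lies 19 mm behind it; z points along the fingers, y is the line along which they close (so a half turn about z gives the same grasp; the last joint's range is limited). The gripper opens to 92 mm and grips with 3 to 60 N. Pads are 20 mm wide; open, the fingers measure 128 mm over their backs; the gripper's body (75 mm by 189 mm) begins 69 mm behind the grasp point.
Start: joints at [-0.043, 0.468, -0.012, 1.603, 0.006, 1.071, -0.056], TCP at [0.65, -0, 0.215] pointing down, gripper open.
Joint ranges: [-2.53, 2.53], [-0.31, 2.02], [-1.57, 1.55], [0.28, 2.44], [-1.29, 4.43], [0.15, 1.84], [-2.92, 2.92]. Speed limits (rad/s): [2.57, 2.57, 3.14, 3.14, 3.14, 3.14, 3.14].

### API

Orientations are given as a unit quaternion [w, x, y, z].
In Python, from plant import env gives the robot as it stands.
- The arm moves only by the shell command python3 -m handwheel 'ROWS' [FORCE]. ROWS is JSON, a list of rows, each an object with "dr": the turn, a rotation vector about the tool's x, y, z in degrees, a list of three; "xyz": the shift along the tool's x, y, z in m, a list of three; "gripper": the opening, from 0 (shut) to 1 (fully open). In form: [{"dr": [ax, ay, az], "xyz": [x, y, z], "gripper": gripper}, ...]. A call has 1 to 20 rows; each row is the pose to reach, as a shift and turn from the pose commanded when the call began, along the tool's axes at that moment; what a row does not reach only later rows make up. A row lasts 1/10 s, in which the tool goes at most 50 mm and 8.59 degrees, less where a joint would pass 70% of its speed; a pose out of reach is approached as far as the arm can. A call with a gripper value outside its range is refused whole. The fingers move at their own pace and stop on an object; FORCE is the grip in N (left out, the last holds). Time passes only in rows, so rows that repeat a pose let the fingers close. It gives the time, the measured TCP pose, the force, the opening and the grip force at its end, in the units of the state.
- env.read_state(): the state, without advancing time (a new reading comes with each control period).
- env.grab_frame(name): name is "scene" or "side" or "wrist"; returns a dict with "frame" (480x640x3 uint8, blue, green, red), "camera_matrix" (3x3 intrinsics, pixels), "world_to_cam" (4x4, takes a point from world to camera coordinates). Camera axes: x right, y down, z forward; pixel columns grow to the right and rows downward; lengths in m; the calibration is good to about 2 mm. A picture is of the moment at which its call begins. There is no depth.
- env.job_done(): hands the job in; it is judged then, once.
The state is a dict: "time_s": time; "q": joint angles; "dq": joint speeds; "joint_torque": joint torques, N m; "tool_pos": TCP position; "ee_rot": TCP orientation; "force": force on the tool from outside, world axes, zero at the start; "ft_torque": the same for the moment, N m; "width": opening from 0.0 (shut) to 1.0 (fully open); "grip_force": force on a finger pad.
Only numpy, scipy, OpenCV 4.12 (cv2) and the standard library are available. Lean on these libraries where they do the work, as an engineer would, in place of code of your own. Each camera call takes 0.05 s, during which the arm holds its last target. There are 200 camera calls.

## Working session

There is one attempt and no reset: what is moved stays moved. The work goes in short steps, Python scripts to look and compute and a shell command to move; the robot and the scene stay as the last step left them, time stands still between calls to the robot, and variables do not carry over. Pictures are saved under pics/ and viewed, at most 10 in all, crops included, and the job is handed in when it is done.

```bash
mkdir -p pics; ls
python3 - <<'E'
from plant import env
import cv2,numpy as np,pickle
d={}
for n in("scene","side"):
    f=env.grab_frame(n); d[n]=f; cv2.imwrite(f"pics/{n}0.png",f["frame"])
    print(n,f["camera_matrix"].round(1).tolist(),f["world_to_cam"].round(3).tolist())
pickle.dump(d,open("d0.pkl","wb"))
s=env.read_state();print({k:np.round(v,3).tolist() for k,v in s.items()})
E
```

```text
pics
scene [[447.4, 0.0, 322.2], [0.0, 447.4, 246.1], [0.0, 0.0, 1.0]] [[0.852, -0.523, -0.011, -0.34], [-0.203, -0.312, -0.928, 0.289], [0.482, 0.793, -0.373, 0.549], [0.0, 0.0, 0.0, 1.0]]
side [[596.1, 0.0, 323.2], [0.0, 596.1, 231.4], [0.0, 0.0, 1.0]] [[-0.908, -0.42, -0.001, 0.532], [-0.163, 0.354, -0.921, 0.152], [0.387, -0.836, -0.389, 1.115], [0.0, 0.0, 0.0, 1.0]]
{'time_s': 0.1, 'q': [-0.043, 0.468, -0.012, 1.604, 0.006, 1.071, -0.056], 'dq': [-0.0, -0.004, -0.0, -0.004, 0.001, 0.001, 0.0], 'joint_torque': [0.002, -52.165, -0.013, -24.437, -0.057, 0.014, 0.0], 'tool_pos': [0.649, -0.0, 0.214], 'ee_rot': [-0.001, 0.707, 0.707, -0.001], 'force': [0.007, -0.109, 0.087], 'ft_torque': [0.021, 0.028, -0.023], 'grip_force': 0.0, 'width': 1.002}
```

View pics/scene0.png

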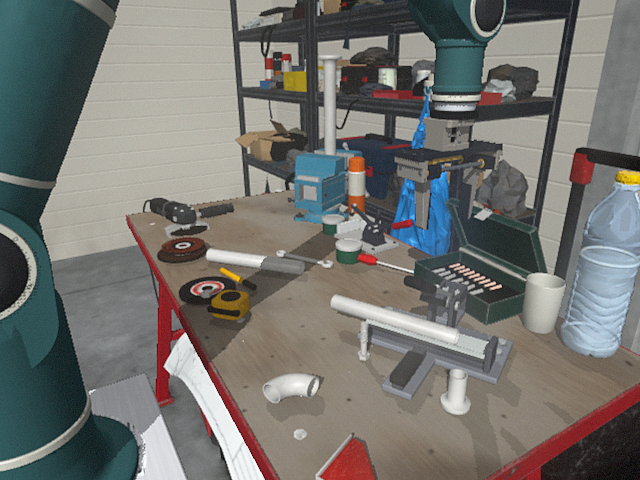

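View pics/side0.png

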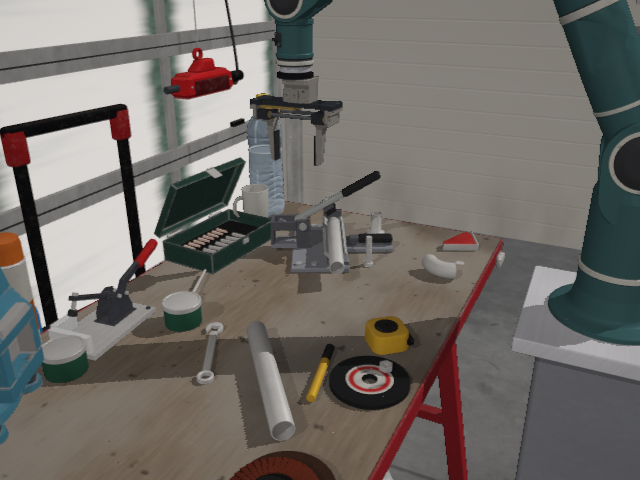

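The scene view shows the clamp at about (440,345) with the tube from (335,302) to (460,335), the bolt at (363,345) and the ferrule at (456,395). The side view shows the raised handle grip from (343,192) to (380,175) and the tube's free end at (336,265). Next I'll take zoomed crops.

```bash
cat > h.py <<'E'
import numpy as np,cv2
def ray(f,p):
    K=f["camera_matrix"];T=f["world_to_cam"];R=T[:3,:3]
    return -R.T@T[:3,3], R.T@np.linalg.solve(K,[p[0],p[1],1.])
def onz(f,p,z):
    o,d=ray(f,p); return o+d*(z-o[2])/d[2]
def tri(*fp):
    A=np.zeros((3,3));b=np.zeros(3)
    for f,p in fp:
        o,d=ray(f,p);d=d/np.linalg.norm(d);M=np.eye(3)-np.outer(d,d);A+=M;b+=M@o
    return np.linalg.solve(A,b)
def proj(f,X):
    c=f["world_to_cam"]@np.r_[X,1];u=f["camera_matrix"]@c[:3];return u[:2]/u[2]
E
python3 - <<'E'
from plant import env
import cv2,pickle
from h import *
d=pickle.load(open("d0.pkl","rb"))
f=env.grab_frame("wrist");d["wrist"]=f;pickle.dump(d,open("d0.pkl","wb"));cv2.imwrite("pics/w0.png",f["frame"])
print(onz(d["scene"],(383,388),.0),onz(d["scene"],(497,382),.0))
for n,(x,y,w,h) in dict(scene=(320,265,210,157),side=(235,150,210,157)).items():
    cv2.imwrite(f"pics/{n}c.png",cv2.resize(d[n]["frame"][y:y+h,x:x+w],None,fx=3.8,fy=3.8,interpolation=cv2.INTER_CUBIC))
E
```

```text
[ 0.45806349 -0.08585369  0.        ] [ 0.62011849 -0.17133158  0.        ]
```

View pics/w0.png

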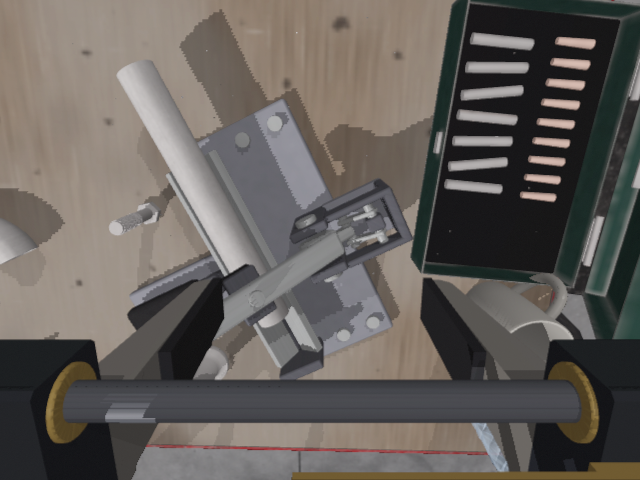

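View pics/scenec.png

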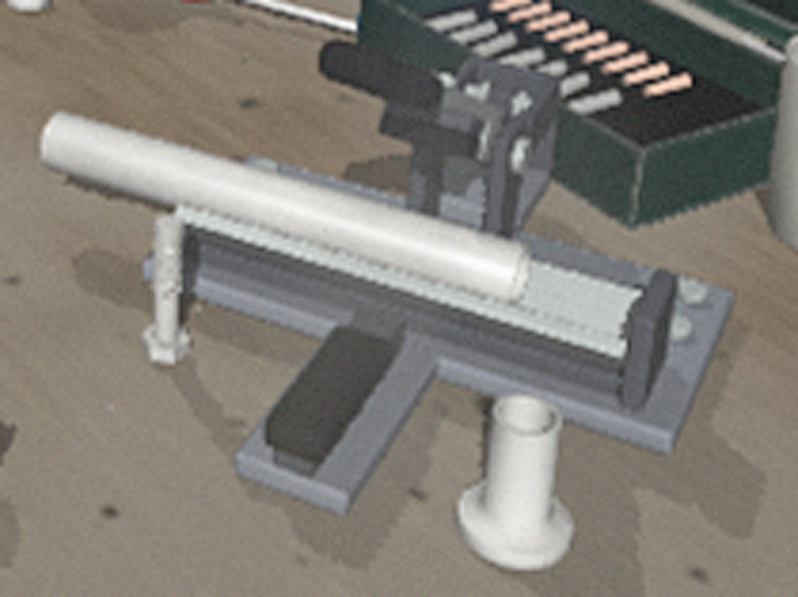

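View pics/sidec.png

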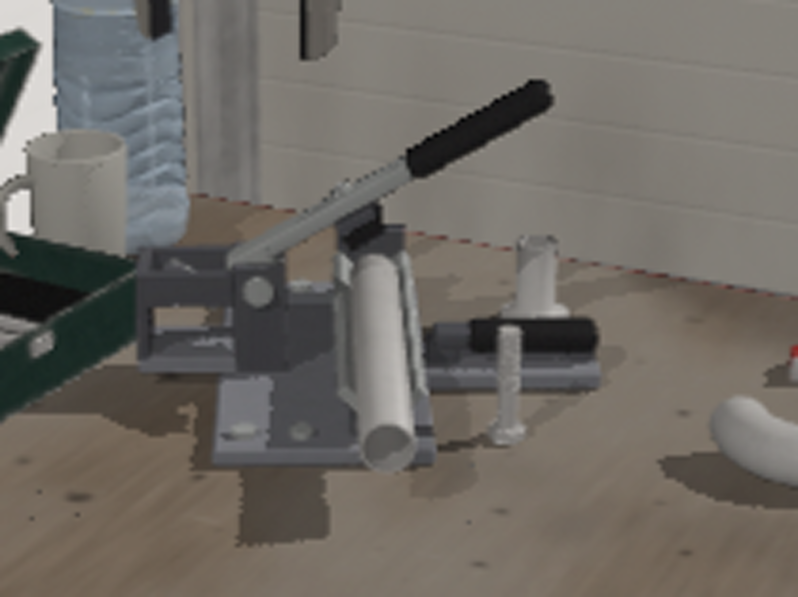

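The wrist view shows the clamp turned about 30°, with base corners at (282,98) and (390,322), the tube's free end at (137,68), and the bolt at (150,215). The crops show the tube lying in the V, a gap to the stop, and the handle raised. I'll fit the clamp pose from these points.

```bash
cat > fit.py <<'E'
import pickle
from h import *
from scipy.optimize import least_squares
d=pickle.load(open("d0.pkl","rb"))
S=lambda u,v:("scene",(320+(u-1.4)/3.8,265+(v-1.4)/3.8)); D=lambda u,v:("side",(235+(u-1.4)/3.8,150+(v-1.4)/3.8)); W=lambda u,v:("wrist",(u,v))
C=[((-115,-25,12),S(347,494)),((-115,25,12),S(238,462)),((-10,-125,12),S(668,436)),((115,-125,12),S(733,295)),((-10,-25,12),S(437,360)),
((115,125,12),W(283,98)),((115,-125,12),W(391,323)),((-10,125,12),D(433,440)),((-115,25,12),D(598,370)),((115,125,12),D(218,450))]
def w(p,X):
    c,s=np.cos(p[2]),np.sin(p[2]);X=np.array(X)/1e3
    return np.array([p[0]+c*X[0]-s*X[1],p[1]+s*X[0]+c*X[1],X[2]])
r=lambda p:np.concatenate([proj(d[n],w(p,X))-uv for X,(n,uv) in C])
if __name__=="__main__":
    q=least_squares(r,[.57,-.09,-.45],loss="soft_l1");p=q.x;print(p,np.degrees(p[2]));print(r(p).reshape(-1,2).round(1).tolist())
    pickle.dump(p,open("p.pkl","wb"))
    for n,uv in [D(387,447),S(517,277),W(137,66)]:
        print(n,[ (y) for y in [least_squares(lambda t:proj(d[n],w(p,(20,t[0],45)))-uv,[80]).x]], least_squares(lambda t:proj(d[n],w(p,(20,t[0],45)))-uv,[80]).fun)
    for j in(0,.2,.4,.5):
        a=.53-j;X=(90-175*np.cos(a)+22*np.sin(a),0,66+175*np.sin(a)+22*np.cos(a));print("press",j,np.round(X),w(p,X))
    X=tri((d["scene"],S(168,222)[1]),(d["side"],D(510,330)[1]));print("bolttop",X)
    X=tri((d["scene"],S(527,410)[1]),(d["side"],D(537,240)[1]));print("ferrtop",X)
    print("stop",w(p,(20,-100,45)),"freeend", w(p,(20,180,45)),w(p,(20,140,45)))
E
python3 fit.py
```

```text
[ 0.56532505 -0.05897314  0.45512937] 26.076992196118262
[[-0.2, 0.7], [-2.0, -2.4], [1.2, -0.1], [0.2, -1.8], [-0.1, -0.4], [-0.7, -0.1], [3.3, 5.0], [1.1, 1.9], [1.0, 0.3], [-1.4, -0.1]]
side [array([190.37023067])] [ 0.5105708  -0.04944865]
scene [array([-48.10885652])] [-0.03481472  0.11785686]
wrist [array([192.87857242])] [-4.99163411  2.84971523]
press 0 [-50.   0. 173.] [ 0.52053205 -0.0808947   0.17345009]
press 0.2 [-68.   0. 144.] [ 0.50386232 -0.08905282  0.14352046]
press 0.4 [-81.   0. 111.] [ 0.49286568 -0.09443454  0.11050034]
press 0.5 [-84.   0.  93.] [ 0.48964115 -0.09601262  0.09323931]
bolttop [ 0.47980629 -0.00292625  0.06717736]
ferrtop [ 0.52503141 -0.17025491  0.05592702]
stop [ 0.62724698 -0.14000198  0.045     ] freeend [0.504165   0.11149519 0.045     ] [0.52174814 0.07556702 0.045     ]
```

```bash
python3 -m handwheel '[{"dr":[0,0,-26],"xyz":[0.152,-0.166,0],"gripper":0},{"dr":[0,0,-26],"xyz":[0.152,-0.166,0],"gripper":0},{"dr":[0,0,-26],"xyz":[0.152,-0.166,0],"gripper":0},{"dr":[0,0,-26],"xyz":[0.152,-0.166,0],"gripper":0},{"dr":[0,0,-26],"xyz":[0.152,-0.166,0],"gripper":0},{"dr":[0,0,-26],"xyz":[0.152,-0.166,0],"gripper":0},{"dr":[0,0,-26],"xyz":[0.152,-0.166,0.1],"gripper":0},{"dr":[0,0,-26],"xyz":[0.152,-0.166,0.1],"gripper":0},{"dr":[0,0,-26],"xyz":[0.152,-0.166,0.18],"gripper":0},{"dr":[0,0,-26],"xyz":[0.152,-0.166,0.18],"gripper":0},{"dr":[0,0,-26],"xyz":[0.152,-0.166,0.18],"gripper":0},{"dr":[0,0,-26],"xyz":[0.152,-0.166,0.18],"gripper":0}]' 20
python3 - <<'E'
from plant import env
import cv2,pickle
d={n:env.grab_frame(n) for n in("scene","side")}
pickle.dump(d,open("d1.pkl","wb"))
a=d["scene"]["frame"][200:440,290:530];b=d["side"]["frame"][130:370,210:450]
cv2.imwrite("pics/m1.png",cv2.resize(cv2.hconcat([a,b]),(800,400),interpolation=cv2.INTER_CUBIC))
E
```

```text
time_s: 1.35
tool_pos: [0.4847, 0.1514, 0.0347]
ee_rot: [-0.0, 0.53, 0.848, -0.0]
force: [0.4, -0.2, 0.8]
width: 0.008
grip_force: 0.0
```

View pics/m1.png

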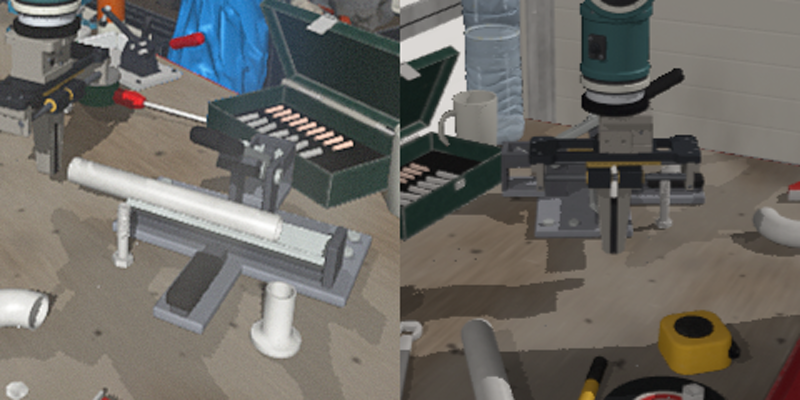

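The closed fingers are lined up with the tube's free end (scene crop, about (55,160)). I'll start the push along the tool's -x axis.

```bash
python3 -m handwheel '[{"dr":[0,0,0],"xyz":[-0.01,0,0],"gripper":0},{"dr":[0,0,0],"xyz":[-0.016,0,0],"gripper":0},{"dr":[0,0,0],"xyz":[-0.02,0,0],"gripper":0},{"dr":[0,0,0],"xyz":[-0.024,0,0],"gripper":0},{"dr":[0,0,0],"xyz":[-0.028,0,0],"gripper":0},{"dr":[0,0,0],"xyz":[-0.032,0,0],"gripper":0},{"dr":[0,0,0],"xyz":[-0.036,0,0],"gripper":0},{"dr":[0,0,0],"xyz":[-0.04,0,0],"gripper":0},{"dr":[0,0,0],"xyz":[-0.044,0,0],"gripper":0},{"dr":[0,0,0],"xyz":[-0.048,0,0],"gripper":0},{"dr":[0,0,0],"xyz":[-0.052,0,0],"gripper":0},{"dr":[0,0,0],"xyz":[-0.056,0,0],"gripper":0},{"dr":[0,0,0],"xyz":[-0.06,0,0],"gripper":0},{"dr":[0,0,0],"xyz":[-0.064,0,0],"gripper":0},{"dr":[0,0,0],"xyz":[-0.066,0,0],"gripper":0}]'
python3 - <<'E'
from plant import env
import cv2,pickle
d={n:env.grab_frame(n) for n in("scene","side")}
pickle.dump(d,open("d2.pkl","wb"))
a=d["scene"]["frame"][260:400,320:530];cv2.imwrite("pics/m2.png",cv2.resize(a,None,fx=3.8,fy=3.8,interpolation=cv2.INTER_CUBIC))
E
```

```text
time_s: 2.95
tool_pos: [0.5116, 0.0958, 0.035]
ee_rot: [-0.002, 0.529, 0.849, 0.001]
force: [-6.1, 9.0, 6.1]
width: 0.004
grip_force: 5.0
```

View pics/m2.png

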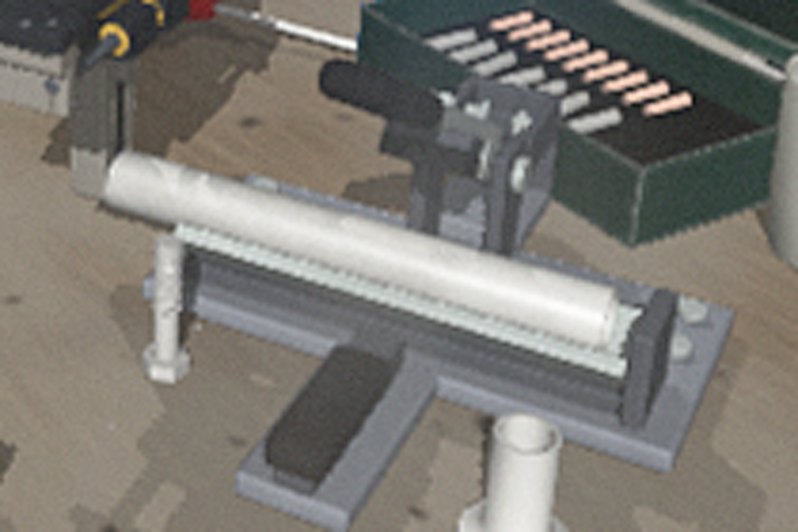

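The tube is sliding straight in the V and its end is now about 12 mm short of the stop plate. I'll continue in small steps and watch the force.

```bash
python3 -m handwheel '[{"dr":[0,0,0],"xyz":[-0.002,0,0],"gripper":0},{"dr":[0,0,0],"xyz":[-0.004,0,0],"gripper":0},{"dr":[0,0,0],"xyz":[-0.006,0,0],"gripper":0},{"dr":[0,0,0],"xyz":[-0.008,0,0],"gripper":0},{"dr":[0,0,0],"xyz":[-0.009,0,0],"gripper":0},{"dr":[0,0,0],"xyz":[-0.01,0,0],"gripper":0},{"dr":[0,0,0],"xyz":[-0.011,0,0],"gripper":0},{"dr":[0,0,0],"xyz":[-0.011,0,0],"gripper":0}]'
python3 -m handwheel '[{"dr":[0,0,0],"xyz":[-0.001,0,0],"gripper":0},{"dr":[0,0,0],"xyz":[-0.002,0,0],"gripper":0},{"dr":[0,0,0],"xyz":[-0.002,0,0],"gripper":0}]'
```

```text
time_s: 3.85
tool_pos: [0.516, 0.0867, 0.035]
ee_rot: [-0.002, 0.529, 0.849, 0.001]
force: [-7.5, 8.9, 8.3]
width: 0.005
grip_force: 5.5
time_s: 4.15
tool_pos: [0.5167, 0.0851, 0.0351]
ee_rot: [-0.002, 0.529, 0.849, 0.001]
force: [-6.5, 8.8, 7.7]
width: 0.002
grip_force: 5.7
```

```bash
python3 -m handwheel '[{"dr":[0,0,0],"xyz":[-0.001,0,0],"gripper":0},{"dr":[0,0,0],"xyz":[-0.002,0,0],"gripper":0},{"dr":[0,0,0],"xyz":[-0.002,0,0],"gripper":0}]'
python3 -m handwheel '[{"dr":[0,0,0],"xyz":[-0.001,0,0],"gripper":0},{"dr":[0,0,0],"xyz":[-0.002,0,0],"gripper":0},{"dr":[0,0,0],"xyz":[-0.002,0,0],"gripper":0}]'
```

```text
time_s: 4.45
tool_pos: [0.5173, 0.084, 0.0351]
ee_rot: [-0.003, 0.528, 0.849, 0.001]
force: [-7.6, 11.4, 8.5]
width: 0.008
grip_force: 6.5
time_s: 4.75
tool_pos: [0.5172, 0.0839, 0.035]
ee_rot: [-0.004, 0.528, 0.849, 0.001]
force: [-9.7, 14.9, 11.1]
width: 0.007
grip_force: 8.7
```

The tool has stopped at the expected home position and the force is rising. I'll press a little more, then back off.

```bash
python3 -m handwheel '[{"dr":[0,0,0],"xyz":[-0.002,0,0],"gripper":0},{"dr":[0,0,0],"xyz":[-0.003,0,0],"gripper":0},{"dr":[0,0,0],"xyz":[-0.003,0,0],"gripper":0}]'
python3 -m handwheel '[{"dr":[0,0,0],"xyz":[0.006,0,0],"gripper":0},{"dr":[0,0,0],"xyz":[0.02,0,0],"gripper":0},{"dr":[0,0,0],"xyz":[0.05,0,0],"gripper":0},{"dr":[0,0,0],"xyz":[0.05,0,-0.05],"gripper":0},{"dr":[0,0,0],"xyz":[0.05,0,-0.1],"gripper":0},{"dr":[0,0,0],"xyz":[0.05,0,-0.15],"gripper":0},{"dr":[0,0,0],"xyz":[0.05,0,-0.2],"gripper":0},{"dr":[0,0,0],"xyz":[0.05,0,-0.24],"gripper":0},{"dr":[0,0,0],"xyz":[0.05,0,-0.24],"gripper":0},{"dr":[0,0,0],"xyz":[0.05,0,-0.24],"gripper":0}]'
python3 - <<'E'
from plant import env
import cv2,pickle
d={n:env.grab_frame(n) for n in("scene","side")}
pickle.dump(d,open("d3.pkl","wb"))
a=d["scene"]["frame"][265:385,330:530];b=d["side"]["frame"][150:290,245:445]
cv2.imwrite("pics/m3.png",cv2.resize(cv2.hconcat([a,b[:120]]),None,fx=2,fy=2,interpolation=cv2.INTER_CUBIC) if 0 else cv2.resize(cv2.vconcat([a,b]),None,fx=2.3,fy=2.3,interpolation=cv2.INTER_CUBIC))
E
```

```text
time_s: 5.05
tool_pos: [0.5173, 0.0839, 0.0351]
ee_rot: [-0.005, 0.527, 0.85, 0.002]
force: [-13.5, 19.6, 12.5]
width: 0.004
grip_force: 12.0
time_s: 6.05
tool_pos: [0.5, 0.1194, 0.2751]
ee_rot: [0.001, 0.53, 0.848, 0.0]
force: [-0.6, 0.0, -0.9]
width: 0.005
grip_force: 0.0
```

View pics/m3.png

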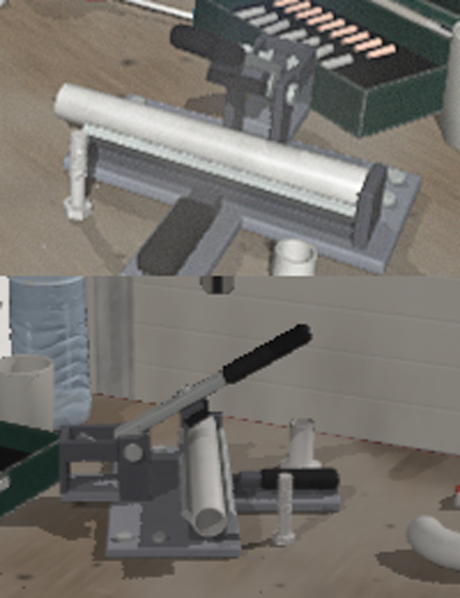

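The tube's end now touches the stop plate (scene part, about (365,190)). The handle is still open, and the bolt and ferrule are standing. Next I'll move over the handle grip.

```bash
python3 -m handwheel '[{"dr":[0,0,0],"xyz":[-0.05,-0.02,0],"gripper":0},{"dr":[0,0,0],"xyz":[-0.1,-0.04,0],"gripper":0},{"dr":[0,0,0],"xyz":[-0.14,-0.06,0],"gripper":0},{"dr":[8,0,0],"xyz":[-0.189,-0.07,0],"gripper":0},{"dr":[16,0,0],"xyz":[-0.189,-0.07,0.02],"gripper":0},{"dr":[24,0,0],"xyz":[-0.189,-0.06,0.05],"gripper":0},{"dr":[28,0,0],"xyz":[-0.189,-0.06,0.07],"gripper":0},{"dr":[28,0,0],"xyz":[-0.189,-0.06,0.07],"gripper":0},{"dr":[28,0,0],"xyz":[-0.189,-0.06,0.07],"gripper":0}]'
cat > press.py <<'E'
from plant import env
from h import *
import pickle,sys
from scipy.spatial.transform import Rotation as Ro
p=pickle.load(open("p.pkl","rb"));s=env.read_state()
R=Ro.from_quat(np.array(s["ee_rot"]),scalar_first=True);t=np.array(s["tool_pos"])
C=Ro.from_euler("z",p[2]);o=np.array([p[0],p[1],0])
cl=C.inv().apply(t-o)*1e3;z=C.inv().apply(R.apply([0,0,1]));print("tcp clamp mm",cl.round(1),"z",z.round(3),"F",np.round(s["force"],1))
for j in np.arange(0,.56,.04):
    a=.53-j;X=np.array([90-175*np.cos(a)+22*np.sin(a),0,66+175*np.sin(a)+22*np.cos(a)])/1e3
    g=np.array([-np.sin(a),0,-np.cos(a)]);th=np.degrees(np.arctan2(-g[0],-g[2])-np.arctan2(-z[0],-z[2]))
    print(round(j,2),"dr",th.round(1),"xyz",R.inv().apply(C.apply(X)+o-t).round(4))
E
python3 press.py
python3 - <<'E'
from h import *
import pickle
from fit import w
d=pickle.load(open("d3.pkl","rb"));p=pickle.load(open("p.pkl","rb"))
print((proj(d["side"],w(p,(-50,0,173)))-[235,150])*3.8,"expect ~515,95")
E
```

```text
time_s: 7.05
tool_pos: [0.5278, -0.0767, 0.203]
ee_rot: [-0.129, 0.514, 0.823, -0.206]
force: [-1.4, 0.2, 1.1]
width: 0.007
grip_force: 0.0
tcp clamp mm [-41.5   0.6 203. ] z [-0.472  0.002 -0.882] F [-1.4  0.2  1.1]
0.0 dr 2.2 xyz [-0.0006  0.0066  0.03  ]
0.04 dr -0.1 xyz [-0.0006  0.0056  0.037 ]
0.08 dr -2.4 xyz [-0.0006  0.0048  0.044 ]
0.12 dr -4.7 xyz [-0.0006  0.0044  0.0511]
0.16 dr -7.0 xyz [-0.0007  0.0042  0.0581]
0.2 dr -9.3 xyz [-0.0007  0.0043  0.0652]
0.24 dr -11.5 xyz [-0.0007  0.0047  0.0722]
0.28 dr -13.8 xyz [-0.0007  0.0054  0.0792]
0.32 dr -16.1 xyz [-0.0007  0.0064  0.0862]
0.36 dr -18.4 xyz [-0.0007  0.0076  0.0932]
0.4 dr -20.7 xyz [-0.0007  0.0091  0.1001]
0.44 dr -23.0 xyz [-0.0007  0.0109  0.1069]
0.48 dr -25.3 xyz [-0.0007  0.013   0.1136]
0.52 dr -27.6 xyz [-0.0008  0.0153  0.1203]
0.56 dr -29.9 xyz [-0.0008  0.0179  0.1268]
[495.68352979 100.76095164] expect ~515,95
```

The predicted press point falls on the top edge of the grip, so I'll press along the arc.

```bash
python3 -m handwheel '[{"dr":[1,0,0],"xyz":[0,0.007,0.02],"gripper":0},{"dr":[2,0,0],"xyz":[0,0.007,0.028],"gripper":0},{"dr":[0,0,0],"xyz":[0,0.006,0.035],"gripper":0},{"dr":[-2,0,0],"xyz":[0,0.005,0.042],"gripper":0},{"dr":[-4,0,0],"xyz":[0,0.0045,0.049],"gripper":0},{"dr":[-6.5,0,0],"xyz":[0,0.004,0.057],"gripper":0},{"dr":[-9,0,0],"xyz":[0,0.004,0.065],"gripper":0},{"dr":[-11.5,0,0],"xyz":[0,0.005,0.073],"gripper":0},{"dr":[-14,0,0],"xyz":[0,0.0055,0.081],"gripper":0},{"dr":[-16,0,0],"xyz":[0,0.0065,0.088],"gripper":0},{"dr":[-18.5,0,0],"xyz":[0,0.0075,0.095],"gripper":0},{"dr":[-20.5,0,0],"xyz":[0,0.009,0.102],"gripper":0},{"dr":[-22,0,0],"xyz":[0,0.0105,0.107],"gripper":0},{"dr":[-24,0,0],"xyz":[0,0.012,0.112],"gripper":0},{"dr":[-25,0,0],"xyz":[0,0.013,0.115],"gripper":0},{"dr":[-25,0,0],"xyz":[0,0.013,0.115],"gripper":0}]'
python3 press.py | head -1
python3 - <<'E'
from plant import env
import cv2
b=env.grab_frame("side")["frame"][150:300,235:445]
cv2.imwrite("pics/m4.png",cv2.resize(b,None,fx=3,fy=3,interpolation=cv2.INTER_CUBIC))
E
```

```text
time_s: 8.65
tool_pos: [0.4895, -0.096, 0.0973]
ee_rot: [-0.014, 0.53, 0.847, -0.022]
force: [-0.1, 0.3, 0.7]
width: 0.007
grip_force: 0.0
tcp clamp mm [-84.4   0.1  97.3] z [-0.053 -0.    -0.999] F [-0.1  0.3  0.7]
```

View pics/m4.png

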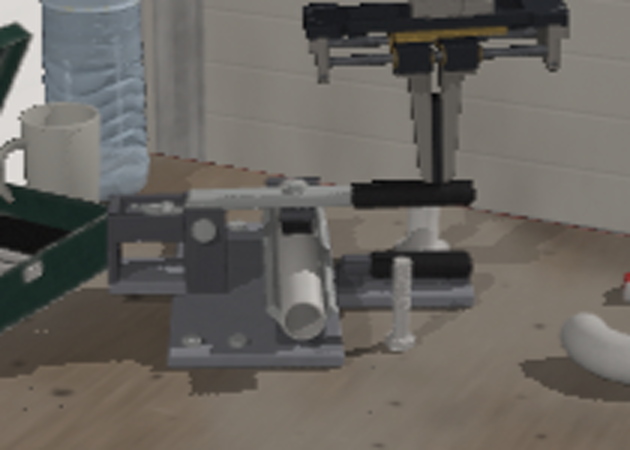

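The handle is level and shut on the tube with no force on the tool, so it snapped past dead centre. I'll retreat straight up and take a last look.

```bash
python3 -m handwheel '[{"dr":[0,0,0],"xyz":[0,0,-0.02],"gripper":0},{"dr":[0,0,0],"xyz":[0,0,-0.06],"gripper":0},{"dr":[0,0,0],"xyz":[0,0,-0.11],"gripper":0},{"dr":[0,0,0],"xyz":[0,0,-0.16],"gripper":0},{"dr":[0,0,0],"xyz":[0,0,-0.18],"gripper":0},{"dr":[0,0,0],"xyz":[0,0,-0.18],"gripper":0},{"dr":[0,0,0],"xyz":[0,0,-0.18],"gripper":0}]'
python3 - <<'E'
from plant import env
import cv2
a=env.grab_frame("scene")["frame"][265:425,320:530];b=env.grab_frame("side")["frame"][150:310,235:445]
cv2.imwrite("pics/m5.png",cv2.resize(cv2.hconcat([a,b]),None,fx=1.9,fy=1.9,interpolation=cv2.INTER_CUBIC))
E
```

```text
time_s: 9.4
tool_pos: [0.4989, -0.0909, 0.2767]
ee_rot: [-0.014, 0.53, 0.848, -0.022]
force: [0.6, -0.4, -0.6]
width: 0.003
grip_force: 0.0
```

View pics/m5.png

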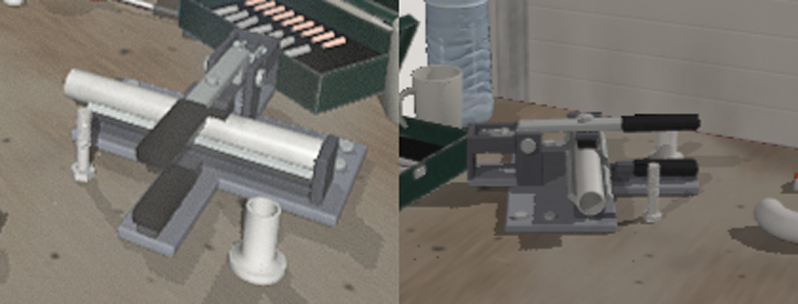

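The clamp stays shut with the robot clear of it. The tube's end is against the stop at about (318,150), and the bolt and ferrule are still standing.

```bash
python3 -c "
from plant import env
print(env.job_done())"
```

```text
the job is handed in; nothing more can be done
None
```

The tube is home against the end stop, the clamp is snapped shut and holding it, the bolt and ferrule stand where they were, and the job is handed in at about 9.5 s on the robot's clock.

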